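Find the lid that fits the open button tub and screw it home

ROBOT

A 7-joint arm with a two-finger parallel gripper is mounted at the origin on the work surface; the furniture and walls round the work are solid. World frame = base frame: x ahead of the robot, y to its left, z up, the work surface at z = 0. Lengths are in mm, angles in rad, forces in N, time in s.
With the tool pointing down it reaches from about 425 to 875 mm from the base axis. Payload 4.7 kg.
Tool frame: the origin (TCP) lies midway between the tips of the shut fingers; the grasp point (between the pads) lies behind it (env.hold_point_z is the z of the grasp point in the tool frame, in mm); z points along the fingers, y is the line along which they close (so a half turn about z gives the same grasp; the last joint's range is limited). The gripper opens to 87 mm and grips with 3 to 60 N. Pads are 19 mm wide; open, the fingers measure 117 mm over their backs; the gripper's body (75 mm by 190 mm) begins 51 mm behind the grasp point.
Start: joints at [-1.155, 0.321, -0.07, 1.45, 0.023, 1.371, -0.057], TCP at [254.23, 598.244, 186.887] pointing down, gripper open.
Joint ranges: [-2.86, 2.86], [-0.3, 2.09], [-1.38, 1.24], [0.06, 2.45], [-1.56, 4.7], [0.09, 2.05], [-2.69, 2.69]. Speed limits (rad/s): [2.57, 2.57, 3.14, 3.14, 3.14, 3.14, 3.14].

INTERFACE

Orientations are given as a unit quaternion [x, y, z, w].
In Python, from bench import env, workorder, get_image, camera_model gives the robot as it stands (env), with the cameras as plain functions and the job (workorder).
- The arm moves only by the shell command python3 steer.py [FORCE], which reads ROWS from standard input. ROWS is a JSON list that holds a single list of rows (three levels of brackets), with 1 to 5 rows, each of 7 numbers: dx, dy, dz in mm, then a rotation vector rx, ry, rz in rad, then the finger opening in mm; each row shifts and turns the commanded pose from where the row before left it, along the tool's axes as they then stand; what a row does not reach is not made up. A row lasts 1/10 s, in which the tool goes at most 50 mm and 0.15 rad, less where a joint would pass 70% of its speed; a pose out of reach is approached as far as the arm can. The fingers move at their own pace and stop on an object; FORCE is the grip in N (left out, the last holds). Time passes only in rows, so rows that do not move let the fingers close. It prints the time, the measured TCP pose, the force, the opening and the grip force at its end. Input that does not fit is refused with a message, and nothing moves.
- env.get_state(): the state, without advancing time (a new reading comes with each control period).
- get_image(name): name is "scene" or "top"; returns (picture, depth): 480x640x3 uint8, blue, green, red; 480x640 float32, mm along the optical axis (not along the pixel's ray), 0 where there is no reading.
- camera_model(name): a dict with "intrinsics" (3x3 intrinsics, pixels), "cam_to_world" (4x4, takes a point from camera to world coordinates). Camera axes: x right, y down, z forward; pixel columns grow to the right and rows downward; lengths in mm; the calibration is good to about 2 mm. A picture is of the moment at which its call begins. camera_model takes no time and is no camera call.
- workorder.finish_job(): hands the job in; it is judged then, once.
The state is a dict: "time": time; "joints": joint angles; "dq": joint speeds; "joint_torque": joint torques, N m; "tcp_pos": TCP position; "tool_rot": TCP orientation; "ft_force": force on the tool from outside, world axes, zero at the start; "torque": the same for the moment, N m; "grip_width": finger opening in mm; "gripper_force": force on a finger pad.
Only numpy, scipy, OpenCV 4.12 (cv2) and the standard library are available. Lean on these libraries where they do the work, as an engineer would, in place of code of your own. Each camera call takes 0.05 s, during which the arm holds its last target. There are 200 camera calls.

TASK

The tub of spare buttons in its holder on the counter stands open, and of the two loose white lids on the counter only one has its thread. Try them on the open tub and screw the one that fits clockwise until it is fully home, down as far as it goes and level; leave the other lid lying right way up on the bare counter, clear of the tub. Leave the gel bottle at the back where it stands.

Things in the scene. Friction and masses are not known exactly. Their poses are not given: they have to be found in the camera images.
- tub: the open tub: white round plastic, blue band, 79 mm diameter, with a threaded neck and buttons inside; in a rubber collar on a 108 mm square, 5 mm thick steel plate screwed to the counter, so it neither turns nor tips. Origin: centre of the plate's underside, on the counter; z up along the tub's axis. Flat shoulder 62 mm up, rim of the neck 83.5 mm up
- tub_mouth (a point): centre of the open tub's mouth, level with the rim. Neck 36 or 44 mm diameter, 56 mm over its threads. Steep right-handed thread: 36 mm drop per turn clockwise seen from above; three or four evenly spaced starts, as one of the lids has, at unknown angles (the tub's yaw does not tell). A lid has about 2 mm of play in the thread, axially and sideways
- lid_home (a point): where the centre of a lid's underside lies when the lid is home, its top on the rim: 65 mm up, 3 mm over the shoulder. Set on the mouth, the right lid first rests 3 to 16 mm higher; turned clockwise and pressed with 3 to 12 N it winds home within about 0.5 turn and stays. The wrong lid only turns round on the neck, 13 to 18 mm higher than home, and goes no lower
- lid_a: loose white plastic screw lid, ribbed skirt, 66 mm outside diameter, 23 mm high, about 60 g, right way up. Origin: centre of its underside; z up. Skirt 18.5 mm deep inside, thread lugs hidden in it. Both lids look the same from outside; one has three lugs and a plug seal, one four longer lugs, and either may be the one that fits
- lid_b: loose white plastic screw lid, ribbed skirt, 66 mm outside diameter, 23 mm high, about 60 g, right way up. Origin: centre of its underside; z up. Skirt 18.5 mm deep inside, thread lugs hidden in it. Both lids look the same from outside; one has three lugs and a plug seal, one four longer lugs, and either may be the one that fits
- twin_tub: bystander: a tub like the open one with its lid fully home, in the same kind of holder, fixed, 88 mm high. Origin: centre of the plate's underside. It shows how home looks
- gel_pump: bystander, loose: clear hand-gel bottle with a white pump head, 45x76x156 mm, at the back. Origin: centre of the underside

How it is judged:
By the outcome, as a careful person would: the job done as asked, in the order asked, and still so for the second after the job is handed in, with the robot touching nothing.
It also fails if it takes over 72 s, if anything falls off the work surface, if the arm or the gripper's body presses on something with over 40 N, if the wrist force passes 120 N, or if a joint passes its speed limit or range.

## Working session

There is one attempt and no reset: what is moved stays moved. The work goes in short steps, Python scripts to look and compute and a shell command to move; the robot and the scene stay as the last step left them, time stands still between calls to the robot, and variables do not carry over. Pictures are saved under pics/ and viewed, at most 10 in all, crops included, and the job is handed in when it is done.

```bash
ls; mkdir -p pics; python3 - <<'E'
from bench import env, workorder, get_image, camera_model
import cv2,numpy as np
for n in("scene","top"):
    p,d=get_image(n);cv2.imwrite(f"pics/{n}0.png",p);np.save(f"pics/{n}0.npy",d)
    m=camera_model(n);print(n,m["intrinsics"],m["cam_to_world"])
print(env.get_state(),env.hold_point_z)
E
```

```text
bench.py
pics
steer.py
scene [[593.4008951    0.         314.93654851]
 [  0.         593.4008951  237.68144453]
 [  0.           0.           1.        ]] [[ 8.95848840e-01 -2.77834578e-01  3.46789277e-01  1.90338332e+02]
 [-4.43869258e-01 -5.22882705e-01  7.27718186e-01 -6.59624629e+02]
 [-2.08551598e-02 -8.05854592e-01 -5.91746093e-01  6.41177348e+02]
 [ 0.00000000e+00  0.00000000e+00  0.00000000e+00  1.00000000e+00]]
top [[517.48130952   0.         318.27447883]
 [  0.         517.48130952 241.00408687]
 [  0.           0.           1.        ]] [[ 1.36668317e-02 -9.84077589e-01  1.77213195e-01  3.83277426e+02]
 [-9.99642519e-01 -9.37391468e-03  2.50392569e-02  1.27614594e+01]
 [-2.29793901e-02 -1.77492052e-01 -9.83853911e-01  9.13541029e+02]
 [ 0.00000000e+00  0.00000000e+00  0.00000000e+00  1.00000000e+00]]
{'time': 0.1, 'joints': array([-1.15488972,  0.32174671, -0.07009293,  1.45153152,  0.02261699,
        1.37079035, -0.05690402]), 'dq': array([-7.47377343e-04, -4.43511414e-03,  1.98167286e-04, -3.34835371e-03,
        2.96645781e-03, -1.56818917e-03,  7.05241495e-05]), 'joint_torque': array([ 9.86875375e-05, -4.92572200e+01, -4.05531870e-01, -3.13398993e+01,
       -6.40429440e-02,  3.93975258e-02,  7.12976907e-05]), 'tcp_pos': array([254.03956716, 597.71131926, 185.8831867 ]), 'tool_rot': array([ 1.99537555e-01,  9.79889816e-01, -8.36427448e-04, -1.16372149e-04]), 'ft_force': array([-0.13988989, -0.15495112, -0.02383782]), 'torque': array([ 0.00070457, -0.00209038, -0.06878795]), 'gripper_force': 0.0, 'grip_width': 86.93213354137468} -18.700000000000003
```

View pics/scene0.png

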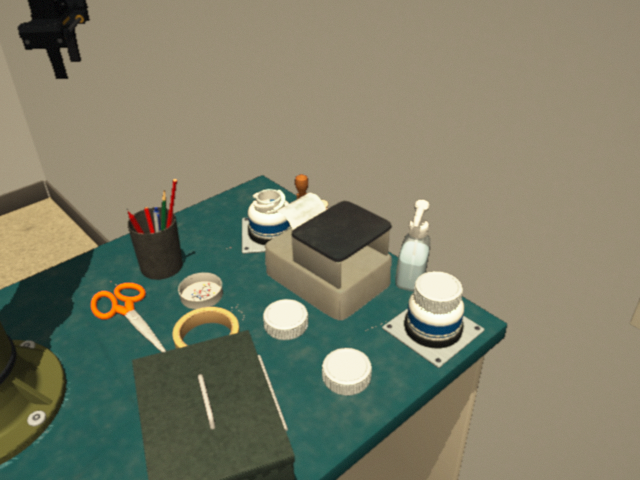

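View pics/top0.png

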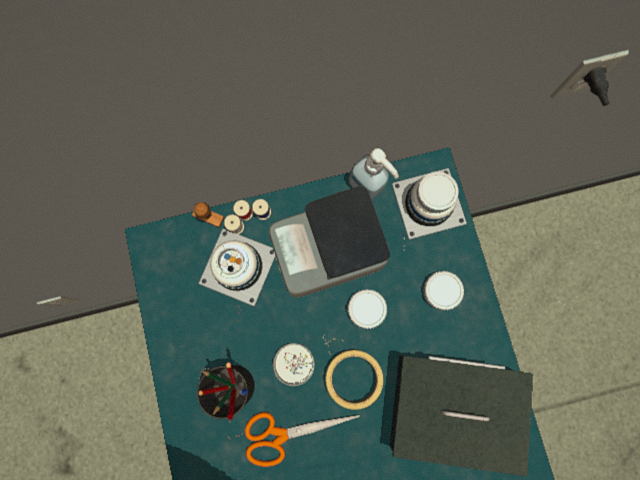

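The scene view shows the lids at (286,318) and (347,370), with the open tub at (268,205). The top view shows the lids at (367,309) and (443,291), the open tub's mouth at (236,264), the twin at (437,195) and the gel bottle at (375,170). Next I measure in both views.

```bash
cat > h.py <<'E'
from bench import env, workorder, get_image, camera_model
import cv2,numpy as np
def ray(n,u,v):
    m=camera_model(n);K=m["intrinsics"];T=m["cam_to_world"]
    d=T[:3,:3]@np.linalg.solve(K,[u,v,1.]);return T[:3,3],d
def onz(n,u,v,z):
    o,d=ray(n,u,v);return o+d*(z-o[2])/d[2]
def tri(a,b):
    (o,d),(p,e)=a,b
    s,t=np.linalg.lstsq(np.c_[d,-e],p-o,rcond=None)[0]
    return (o+d*s+p+e*t)/2,np.linalg.norm(o+d*s-p-e*t)
def cloud(n,D):
    m=camera_model(n);K=m["intrinsics"];T=m["cam_to_world"]
    v,u=np.mgrid[:480,:640];P=np.stack([(u-K[0,2])/K[0,0]*D,(v-K[1,2])/K[1,1]*D,D],-1)
    W=P@T[:3,:3].T+T[:3,3];W[D<=0]=np.nan;return W
E
python3 - <<'E'
from h import *
C={}
pts={"scene":[(286,318),(347,370),(268,205),(438,290)],"top":[(367,309),(443,291),(236,264),(437,195)]}
for n in("scene","top"):
    I=cv2.imread(f"pics/{n}0.png");W=cloud(n,np.load(f"pics/{n}0.npy"))
    hsv=cv2.cvtColor(I,cv2.COLOR_BGR2HSV)
    white=((hsv[...,1]<60)&(hsv[...,2]>120)).astype(np.uint8)
    k,L,st,ce=cv2.connectedComponentsWithStats(white)
    for i,(u,v) in enumerate(pts[n]):
        # window of cloud
        r=50;Ww=W[max(0,v-r):v+r,u-r:u+r].reshape(-1,3)
        l=L[v,u]; print(n,i,"comp",l,st[l] if l else None, ce[l] if l else None)
        if l:
            for z in (0,23,88):
                pass
            P=W[L==l];P=P[~np.isnan(P[:,2])]
            zt=np.percentile(P[:,2],95);T=P[abs(P[:,2]-np.median(P[P[:,2]>zt-6,2]))<5]
            c,rad=cv2.minEnclosingCircle(T[:,:2].astype(np.float32))
            print("  ztop",zt,"centre",c,rad,"med",np.median(T,0))
    # tub : everything above by z, within window
    u,v=pts[n][2]
    Ww=W[v-45:v+45,u-45:u+45].reshape(-1,3);Ww=Ww[~np.isnan(Ww[:,2])]
    print(n,"tub z hist",np.histogram(Ww[:,2],bins=range(-5,120,5)))
    for lo,hi in((58,66),(80,90)):
        T=Ww[(Ww[:,2]>lo)&(Ww[:,2]<hi)]
        if len(T)>5: print(lo,hi,len(T),cv2.minEnclosingCircle(T[:,:2].astype(np.float32)),T.min(0),T.max(0))
E
```

```text
scene 0 comp 21 [ 263  299   46   41 1535] [285.28794788 318.76221498]
  ztop 23.978502473605744 centre (428.41650390625, -50.47775650024414) 34.45201873779297 med [426.16429721 -52.54598762  21.93931121]
scene 1 comp 41 [ 322  347   50   49 1982] [346.43239152 370.90413724]
  ztop 23.773286773663028 centre (460.14208984375, -181.1979522705078) 34.124847412109375 med [ 459.0377941  -183.69777269   21.94084126]
scene 2 comp 1 [     0      0    640    480 165524] [389.46434958 171.78341509]
  ztop 412.09697951618625 centre (714.9130859375, -121.38571166992188) 148.11761474609375 med [ 725.78629817 -159.85252436  429.92253768]
scene 3 comp 1 [     0      0    640    480 165524] [389.46434958 171.78341509]
  ztop 412.09697951618625 centre (714.9130859375, -121.38571166992188) 148.11761474609375 med [ 725.78629817 -159.85252436  429.92253768]
scene tub z hist (array([1015, 1341,  279,  141,  196,  138,  185,  175,  166,  193,  174,
        209,  610,  320,  221,  186,  191,  161,   22,   29,   36,  108,
        108,  175]), array([ -5,   0,   5,  10,  15,  20,  25,  30,  35,  40,  45,  50
[... 1126 characters left out ...]
359375) 33.27657699584961 med [ 617.62637143 -161.80682249   87.28452539]
top tub z hist (array([1584, 2803,  935,   85,  233,   38,   49,   43,   54,  180,   56,
        121,  538,  499,  278,  145,  179,  164,   16,    0,    0,    0,
          0,    0]), array([ -5,   0,   5,  10,  15,  20,  25,  30,  35,  40,  45,  50,  55,
        60,  65,  70,  75,  80,  85,  90,  95, 100, 105, 110, 115]))
58 66 860 ((520.9873046875, 150.96693420410156), 71.38516998291016) [461.5925682   97.68087929  58.0084473 ] [570.84036271 214.02529593  65.99839202]
80 90 180 ((499.3070983886719, 177.9132537841797), 27.713695526123047) [477.2325464  150.7481928   80.04849576] [526.90724071 203.29624259  86.72717994]
```

```bash
python3 - <<'E'
import cv2,numpy as np
a=cv2.imread("pics/scene0.png")[170:265,220:345];b=cv2.imread("pics/top0.png")[210:310,185:300]
a=cv2.resize(a,(400,304),interpolation=2);b=cv2.resize(b,(350,304),interpolation=2)
cv2.imwrite("pics/crop.png",np.hstack([a,b]))
E
```

```text
(no output)
```

View pics/crop.png

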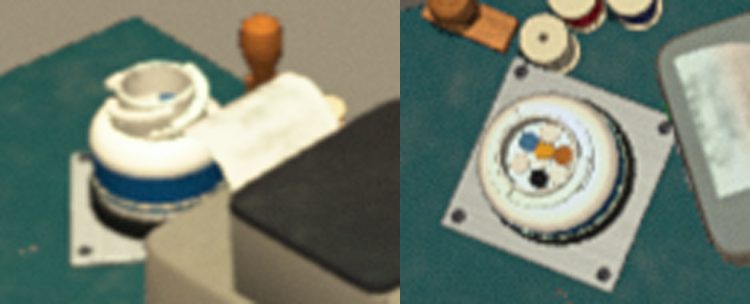

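The crop shows the open mouth with its thread lugs, with the screw holes of the plate visible. The mouth is at about (232,259) in the top view and (269,197) in the scene view. Next I triangulate it and cross-check against the plate and the shoulder.

```bash
python3 - <<'E'
from h import *
print("mouth tri",tri(ray("top",232,259.3),ray("scene",269,196.6)))
print("mouth top@83.5",onz("top",232,259.3,83.5),"scene",onz("scene",269,196.6,83.5),"plate",onz("top",238.07,266.6,5))
from scipy.optimize import least_squares
for n in("top","scene"):
    W=cloud(n,np.load(f"pics/{n}0.npy")).reshape(-1,3);c=np.array([500.,177.5])
    for lo,hi,r in((15,50,39.5),(78,86,0)):
        S=W[(W[:,2]>lo)&(W[:,2]<hi)&(np.hypot(*(W[:,:2]-c).T)<46)]
        f=least_squares(lambda p:np.hypot(S[:,0]-p[0],S[:,1]-p[1])-p[2],[*c,40 if r else 22],loss="soft_l1")
        print(n,lo,hi,len(S),f.x,f.cost, S.min(0),S.max(0))
    for i,(a,b) in enumerate(((427.5,-50.2),(460.5,-181.2),(618,-162))):
        S=W[np.hypot(W[:,0]-a,W[:,1]-b)<45]; zz=(S[:,2]>5)&(S[:,2]<20) if i<2 else (S[:,2]>70)&(S[:,2]<84); S=S[zz]
        f=least_squares(lambda p:np.hypot(S[:,0]-p[0],S[:,1]-p[1])-p[2],[a,b,33],loss="soft_l1");print(n,"lid",i,len(S),f.x)
# box/obstacle heights near
W=cloud("top",np.load("pics/top0.npy"))
for q in((340,240),(300,250),(365,220),(240,208),(235,225),(290,362),(225,385),(450,400),(375,160),(355,380)): print(q,W[q[1],q[0]].round())
E
```

```text
mouth tri (array([500.75065781, 174.05214895,  83.07205952]), np.float64(1.0968676623599012))
mouth top@83.5 [501.21695222 173.81162537  83.5       ] scene [499.96864383 173.51583621  83.5       ] plate [499.40431324 177.65596884   5.        ]
top 15 50 337 [500.12996578 179.26053555  41.57603465] 184.01016674858138 [456.65186611 134.94212854  15.03922676] [539.93600298 211.76624129  49.99120819]
top 78 86 247 [499.14433608 177.58606138  22.20738244] 360.854389502392 [477.2325464 150.7481928  78.0560726] [527.30936202 203.89481575  85.85152785]
top lid 0 117 [424.53963552 -45.58069309  24.4467396 ]
top lid 1 182 [ 457.39980221 -176.07306613   26.67430058]
top lid 2 123 [ 617.65062335 -162.12101314   32.39779051]
scene 15 50 634 [500.0700562  179.48592237  40.24583526] 442.41898880879285 [455.93514286 135.33315353  15.04548547] [526.3879543  203.19497673  49.96038993]
scene 78 86 207 [499.68468473 177.45545192  21.64983632] 277.7169468866517 [476.79922676 150.3217488   78.0310683 ] [527.3932258  202.03266342  85.33733318]
scene lid 0 380 [426.71767619 -50.71302977  31.26162692]
scene lid 1 424 [ 459.64475819 -182.40737104   31.13435358]
scene lid 2 369 [ 618.47523606 -161.18187486   32.98224869]
(340, 240) [528.  -1. 120.]
(300, 250) [513.  62. 114.]
(365, 220) [560. -40. 120.]
(240, 208) [598. 173.  37.]
(235, 225) [567. 180.  40.]
(290, 362) [336.  81.   6.]
(225, 385) [296. 192.   5.]
(450, 400) [ 285. -174.   73.]
(375, 160) [647. -53. 154.]
(355, 380) [307. -30.  -0.]
```

```bash
python3 - <<'E'
from h import *
G=np.full((25,32),0.)
for n in("top","scene"):
    W=cloud(n,np.load(f"pics/{n}0.npy")).reshape(-1,3)
    W=W[(W[:,2]<300)&(W[:,2]>-10)]
    i=((W[:,0]-220)/20).astype(int);j=((W[:,1]+320)/20).astype(int)
    ok=(W[:,0]>220)&(i<25)&(j>=0)&(W[:,1]>-320)&(j<32)
    np.maximum.at(G,(i[ok],j[ok]),W[ok,2])
print("y   "," ".join("%4d"%(-310+20*j) for j in range(31,-1,-1)))
for i in range(24,-1,-1): print(230+20*i," ".join("%4d"%G[i,j] if G[i,j]>12 else "   ." for j in range(31,-1,-1)))
E
```

```text
y     310  290  270  250  230  210  190  170  150  130  110   90   70   50   30   10  -10  -30  -50  -70  -90 -110 -130 -150 -170 -190 -210 -230 -250 -270 -290 -310
710    .    .    .    .    .    .    .    .    .    .    .    .    .    .    .    .    .    .  294  299  299  299  299  299    .    .    .    .    .    .    .    .
690    .    .    .    .    .    .    .    .    .    .    .    .    .    .  249  299  299  299  299  299    .    .    .    .    .    .    .    .    .    .    .    .
670    .    .    .    .    .    .    .    .    .    .  226  299  299  299  299  299  217   92  157  155    .    .    .    .    .    .    .    .    .    .    .    .
650    .    .    .    .    .    .    .  298  299  299  299  299  250    .    .    .   34  103  158  157   78    .   60   91   90   89    .    .    .    .    .    .
630    .    .    .  287  299  299  299  299  298    .    .    .    .    .    .    .    .   79  118  158  155   18   92   91   90   91   57    .    .    .    .    .
610  299  299  299  299  298    .   44   44   45   45    .    .    .    .    .  122  123  124  122    .    .   19  
[... 2464 characters left out ...]
  75   75   75   75   75   75   76   75   74
290    .    .    .    .    .  106   92   68  138  147    .   19   21    .    .   27   25    .   26   28   75   77   75   74   76   74   75   75   76   75   75   73
270    .    .    .    .    .   99  106  132  142    .    .    .    .    .    .   27   28   29   28   26   75   75   76   83   93   93   93   91   75   74   75   68
250    .    .    .    .    .    .   99  126  143    .   12    .    .    .    .    .    .    .    .    .   76   76   75   75   75   77   92   91   76   75   75    .
230    .    .    .    .    .    .    .    .    .    .   12   12    .    .    .    .    .    .    .    .   74   76   75   77   78   75   75   75   76   75   77    .
```

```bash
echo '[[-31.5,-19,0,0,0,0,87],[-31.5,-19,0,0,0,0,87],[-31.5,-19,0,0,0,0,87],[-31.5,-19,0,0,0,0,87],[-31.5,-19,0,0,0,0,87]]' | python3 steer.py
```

```text
refused: ROWS must be a list holding one list of rows, three levels of brackets. Nothing was moved.
```

Wrong form. The message asks for a list holding one list of rows, three levels of brackets, so I'll send the same numbers that way.

```bash
echo '[[[-31.5,-19,0,0,0,0,87],[-31.5,-19,0,0,0,0,87],[-31.5,-19,0,0,0,0,87],[-31.5,-19,0,0,0,0,87],[-31.5,-19,0,0,0,0,87]]]' | python3 steer.py; echo '[[[-31.5,-19,0,0,0,0,87],[-31.5,-19,0,0,0,0,87],[-31.5,-19,0,0,0,0,87],[-31.5,-19,0,0,0,0,87],[-31.5,-19,0,0,0,0,87]]]' | python3 steer.py; python3 -c "
from bench import env, workorder, get_image, camera_model
print(env.get_state()['joints'])"
```

```text
time: 0.6
tcp_pos: [362.6, 447.6, 186.4]
tool_rot: [0.2, 0.98, -0.0, -0.0]
ft_force: [0.2, 0.1, -1.3]
grip_width: 87.0
gripper_force: 0.0
time: 1.1
tcp_pos: [470.3, 298.7, 186.5]
tool_rot: [0.2, 0.98, -0.0, -0.0]
ft_force: [-0.2, -0.5, 0.0]
grip_width: 87.2
gripper_force: 0.0
[-0.75730061  0.1224473   0.15706534  1.69211779 -0.01975965  1.32905543
  0.5724085 ]
```

```bash
python3 - <<'E'
from h import *
W=cloud("top",np.load("pics/top0.npy"))
for q in((328,280),(386,261),(306,200),(368,188)): print(q,onz("top",*q,124).round(),W[q[1]-2,q[0]].round())
E
```

```text
(328, 280) [465.  17. 124.] [472.  17.  87.]
(386, 261) [495. -72. 124.] [499. -72. 118.]
(306, 200) [591.  53. 124.] [628.  60.  -2.]
(368, 188) [611. -44. 124.] [630. -48.  72.]
```

```bash
echo '[[[-18,-44.7,0,0,0,0,87],[-18,-44.7,0,0,0,0,87],[-18,-44.7,0,0,0,0,87],[-18,-44.7,0,0,0,0,87],[-18,-44.7,0,0,0,0,87]]]' | python3 steer.py; echo '[[[-18,-44.7,0,0,0,0,87],[-18,-44.7,0,0,0,0,87],[-18,-44.7,0,0,0,0,87],[-18,-44.7,0,0,0,0,87],[-18,-44.7,0,0,0,0,87]]]' | python3 steer.py;  echo '[[[0,0,30,0,0,0,87],[0,0,0,0,0,0,87]]]' | python3 steer.py; python3 -c "
from bench import env, workorder, get_image, camera_model
s=env.get_state();print(s['joints'],s['tcp_pos'],s['tool_rot'])
from scipy.spatial.transform import Rotation as R
print(R.from_quat(s['tool_rot']).inv().apply([460.3-s['tcp_pos'][0],-181.3-s['tcp_pos'][1],4-s['tcp_pos'][2]]))"
```

```text
time: 1.6
tcp_pos: [464.7, 57.3, 186.6]
tool_rot: [0.199, 0.98, 0.0, -0.0]
ft_force: [0.6, -0.6, 0.2]
grip_width: 87.1
gripper_force: 0.0
time: 2.1
tcp_pos: [460.1, -183.4, 186.8]
tool_rot: [0.199, 0.98, 0.0, 0.0]
ft_force: [1.0, 0.9, -0.3]
grip_width: 86.8
gripper_force: 0.0
time: 2.3
tcp_pos: [457.7, -182.1, 153.8]
tool_rot: [0.201, 0.98, 0.0, -0.003]
ft_force: [-0.1, 1.3, -0.0]
grip_width: 87.2
gripper_force: 0.0
[-0.31995792 -0.00747621  0.64774578  1.89193406  0.0054803   1.26189516
  1.49160733] [ 457.65216472 -182.09971989  153.80697445] [ 2.01248542e-01  9.79535129e-01  3.91053029e-05 -3.15489362e-03]
[ -3.04626899   1.95763078 149.78874492]
```

```bash
echo '[[[-2,1,40,0,0,0,87],[0,0,40,0,0,0,87],[0,0,25,0,0,0,87],[0,0,0,0,0,0,87],[0,0,0,0,0,0,87]]]' | python3 steer.py; cat > g.py <<'E'
import sys
from bench import env, workorder, get_image, camera_model
from scipy.spatial.transform import Rotation as R
import numpy as np
s=env.get_state();p=s['tcp_pos'];r=R.from_quat(s['tool_rot'])
np.set_printoptions(precision=2,suppress=True)
print("t",s['time'],"p",p,"j7",s['joints'],"F",s['ft_force'],"M",s['torque'],"w",s['grip_width'],"yawY",np.degrees(np.arctan2(*r.as_matrix()[[1,0],1])))
if len(sys.argv)>3: print("delta tool",r.inv().apply(np.array(list(map(float,sys.argv[1:4])))-p))
E
python3 g.py 460.3 -181.3 4
```

```text
time: 2.8
tcp_pos: [463.5, -180.6, 52.7]
tool_rot: [0.199, 0.98, 0.0, -0.0]
ft_force: [0.2, -0.6, 1.0]
grip_width: 86.8
gripper_force: 0.0
t 2.8 p [ 463.52 -180.56   52.67] j7 [-0.3   0.12  0.66  2.   -0.09  1.04  1.57] F [ 0.17 -0.56  1.02] M [-0.    0.    0.01] w 86.79737587935594 yawY 67.08226025606922
delta tool [ 2.67 -1.95 48.67]
```

```bash
echo '[[[2.7,-2,25,0,0,0,87],[0,0,15,0,0,0,87],[0,0,8,0,0,0,87],[0,0,0,0,0,0,87]]]' | python3 steer.py ; python3 g.py 460.3 -181.3 4
```

```text
time: 3.2
tcp_pos: [460.4, -181.9, 4.5]
tool_rot: [0.199, 0.98, 0.0, 0.0]
ft_force: [-0.4, -0.0, -0.3]
grip_width: 87.0
gripper_force: 0.0
t 3.2 p [ 460.36 -181.9     4.54] j7 [-0.28  0.19  0.65  2.05 -0.14  0.94  1.62] F [-0.39 -0.02 -0.32] M [-0.    0.05 -0.03] w 87.00038568057387 yawY 67.02305554914284
delta tool [0.29 0.53 0.54]
```

```bash
echo '[[[0,0,0,0,0,0,60],[0,0,0,0,0,0,55],[0,0,0,0,0,0,55],[0,0,0,0,0,0,55],[0,0,0,0,0,0,55]]]' | python3 steer.py 25; python3 g.py; echo '[[[0,0,-30,0,0,0,55],[0,0,-45,0,0,0,55],[0,0,-45,0,0,0,55],[0,0,-45,0,0,0,55],[0,0,0,0,0,0,55]]]' | python3 steer.py; python3 g.py 499.6 177.5 170
```

```text
time: 3.7
tcp_pos: [459.8, -182.3, 4.1]
tool_rot: [0.2, 0.98, 0.0, 0.0]
ft_force: [0.6, 0.0, 0.7]
grip_width: 58.3
gripper_force: 0.0
t 3.7 p [ 459.84 -182.26    4.08] j7 [-0.28  0.19  0.65  2.05 -0.14  0.94  1.62] F [0.63 0.03 0.67] M [-0.01  0.   -0.01] w 58.30831825862026 yawY 66.97989866621084
time: 4.2
tcp_pos: [463.8, -183.7, 175.2]
tool_rot: [0.2, 0.98, 0.001, 0.006]
ft_force: [1.2, -0.3, 0.2]
grip_width: 54.9
gripper_force: 0.0
t 4.2 p [ 463.76 -183.68  175.17] j7 [-0.34 -0.03  0.66  1.86  0.02  1.29  1.49] F [ 1.18 -0.27  0.2 ] M [ 0.05 -0.03  0.  ] w 54.94805836465828 yawY 66.96655497696291
delta tool [108.4  346.38   5.2 ]
```

```bash
python3 - <<'E'
from h import *
a,_=get_image("scene");b,d=get_image("top")
cv2.imwrite("pics/s1.png",np.vstack([cv2.resize(a[200:440,200:520],(800,600))]))
cv2.imwrite("pics/t1.png",b)
E
```

```text
(no output)
```

View pics/s1.png

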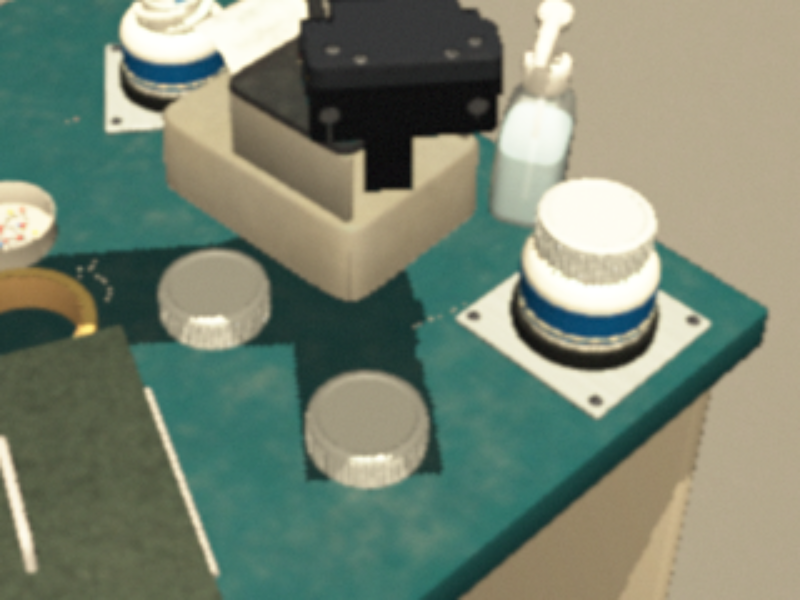

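The scene view shows lid B still lying on the counter under the raised gripper, so the grasp failed. I measure where the lids are now.

```bash
python3 - <<'E'
from h import *
for n in("scene","top"):
    I,D=get_image(n);W=cloud(n,D)
    for a,b in((427.5,-50.2),(460.5,-181.2)):
        S=W[(W[...,2]>18)&(W[...,2]<29)&(np.hypot(W[...,0]-a,W[...,1]-b)<60)]
        print(n,len(S),cv2.minEnclosingCircle(S[:,:2].astype(np.float32)),(S[:,:2].min(0)+S[:,:2].max(0))/2,np.median(S,0))
    S=W[(W[...,2]>160)&(W[...,2]<215)&(np.hypot(W[...,0]-464,W[...,1]+184)<80)]
    print(n,"fingers",len(S),S.min(0) if len(S) else 0,S.max(0) if len(S) else 0)
E
python3 g.py
```

```text
scene 1179 ((440.36260986328125, -45.94965362548828), 47.238285064697266) [440.66350962 -48.88303702] [428.34968221 -49.66889955  21.94073617]
scene 1459 ((459.5700988769531, -181.74098205566406), 34.73419189453125) [ 459.19867571 -180.64050121] [ 459.05993907 -183.42123771   21.93038629]
scene fingers 121 [ 435.08082408 -220.06500506  204.77254535] [ 456.62921889 -210.46495507  214.99145701]
top 1163 ((439.9695739746094, -45.06189727783203), 46.885807037353516) [440.66933378 -47.69475596] [426.90210807 -49.38466198  22.20474195]
top 761 ((459.28265380859375, -180.74281311035156), 33.125221252441406) [ 455.77123459 -180.49840578] [ 450.70766676 -176.43140502   22.23666273]
top fingers 10 [ 436.76903427 -208.11287843  205.23020205] [ 442.6568262  -203.5567307   214.41790741]
t 4.4 p [ 458.74 -181.88  167.59] j7 [-0.34 -0.02  0.66  1.87  0.01  1.29  1.49] F [-0.16  0.49  0.03] M [ 0.06 -0.    0.  ] w 55.311756421237995 yawY 66.98113424388316
```

View pics/t1.png

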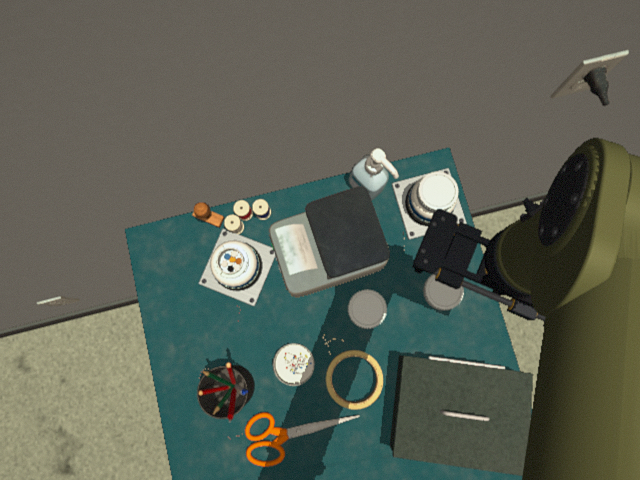

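The top view shows lids A at (367,309) and B at (443,291) unmoved, with the gripper over B. The finger points all lie above z 204 although the TCP is at 168, so I check the true fingertip height.

```bash
python3 - <<'E'
from h import *
I,D=get_image("scene");W=cloud("scene",D)
for v in range(255,284,2): print(v,[ (W[v,u].round().tolist(),I[v,u].tolist()) for u in (350,356,362)])
print(env.get_state()['tcp_pos'])
E
```

```text
255 [([419.0, -259.0, 282.0], [17, 14, 17]), ([424.0, -261.0, 281.0], [12, 14, 14]), ([430.0, -264.0, 281.0], [16, 17, 15])]
257 [([418.0, -260.0, 280.0], [16, 17, 15]), ([425.0, -261.0, 278.0], [11, 14, 13]), ([430.0, -264.0, 278.0], [18, 20, 19])]
259 [([419.0, -260.0, 277.0], [16, 15, 15]), ([423.0, -263.0, 278.0], [18, 17, 17]), ([430.0, -264.0, 276.0], [18, 15, 17])]
261 [([419.0, -259.0, 273.0], [15, 15, 16]), ([449.0, -219.0, 235.0], [14, 13, 9]), ([570.0, -33.0, 59.0], [132, 163, 177])]
263 [([443.0, -217.0, 232.0], [19, 18, 18]), ([450.0, -218.0, 231.0], [16, 16, 15]), ([567.0, -37.0, 58.0], [153, 191, 204])]
265 [([443.0, -217.0, 229.0], [12, 12, 15]), ([449.0, -220.0, 229.0], [16, 15, 15]), ([564.0, -43.0, 59.0], [153, 191, 205])]
267 [([444.0, -216.0, 226.0], [16, 12, 14]), ([451.0, -218.0, 224.0], [14, 15, 16]), ([562.0, -46.0, 58.0], [150, 188, 202])]
269 [([444.0, -216.0, 223.0], [14, 16, 13]), ([451.0, -217.0, 221.0], [13, 16, 13]), ([560.0, -50.0, 58.0], [144, 185, 199])]
271 [([445.0, -214.0, 218.0], [15, 13, 15]), ([451.0, -218.0, 219.0], [12, 13, 14]), ([557.0, -55.0, 59.0], [149, 188, 202])]
273 [([445.0, -214.0, 215.0], [19, 18, 20]), ([451.0, -217.0, 215.0], [13, 12, 14]), ([555.0, -58.0, 58.0], [154, 195, 209])]
275 [([444.0, -216.0, 214.0], [19, 16, 18]), ([451.0, -218.0, 213.0], [16, 16, 16]), ([551.0, -65.0, 60.0], [149, 192, 206])]
277 [([445.0, -215.0, 210.0], [18, 15, 17]), ([452.0, -216.0, 208.0], [18, 15, 17]), ([549.0, -68.0, 60.0], [148, 188, 203])]
279 [([445.0, -215.0, 207.0], [15, 17, 12]), ([451.0, -217.0, 206.0], [15, 14, 13]), ([549.0, -68.0, 56.0], [129, 166, 184])]
281 [([445.0, -214.0, 204.0], [65, 83, 88]), ([538.0, -71.0, 58.0], [125, 163, 177]), ([548.0, -70.0, 54.0], [119, 153, 169])]
283 [([527.0, -71.0, 59.0], [154, 194, 210]), ([537.0, -72.0, 56.0], [136, 172, 190]), ([549.0, -70.0, 49.0], [117, 149, 165])]
[ 458.51775881 -181.88328307  167.24652261]
```

```bash
echo '[[[0,0,45,0,0,0,87],[0,0,45,0,0,0,87],[0,0,40,0,0,0,87],[0,0,20,0,0,0,87],[0,0,0,0,0,0,87]]]' | python3 steer.py; python3 g.py 460 -181.2 4; python3 - <<'E'
from h import *
I,D=get_image("scene");W=cloud("scene",D);cv2.imwrite("pics/s2.png",cv2.resize(I[200:440,200:520],(800,600)))
dark=I.max(2)<40
S=W[dark&(np.hypot(W[...,0]-460,W[...,1]+181)<90)&(W[...,2]>4)]
print(np.histogram(S[:,2],bins=range(0,150,6)));L=S[S[:,2]<S[:,2].min()+12];print(len(L),L.min(0),np.median(L,0),L.max(0))
E
```

```text
time: 4.95
tcp_pos: [455.2, -181.4, 14.6]
tool_rot: [0.2, 0.98, -0.001, -0.005]
ft_force: [0.5, 0.1, 0.0]
grip_width: 83.9
gripper_force: 0.0
t 4.95 p [ 455.18 -181.41   14.59] j7 [-0.3   0.17  0.67  2.04 -0.13  0.97  1.61] F [0.46 0.13 0.03] M [-0.03  0.01  0.01] w 83.92860577690031 yawY 66.94532579357585
delta tool [-4.45  2.11 10.54]
(array([  0,   0,   0,   0,   0,   0,   0,   0,   9,  46,  52,  51,  36,
        38,   0,   0,   0,   0,   0,   0,  87, 103,  98,  33]), array([  0,   6,  12,  18,  24,  30,  36,  42,  48,  54,  60,  66,  72,
        78,  84,  90,  96, 102, 108, 114, 120, 126, 132, 138, 144]))
96 [ 426.99326467 -232.92490626   52.41476383] [ 436.19775599 -228.21703133   59.19529434] [ 445.11900847 -223.47919692   64.14629915]
```

View pics/s2.png

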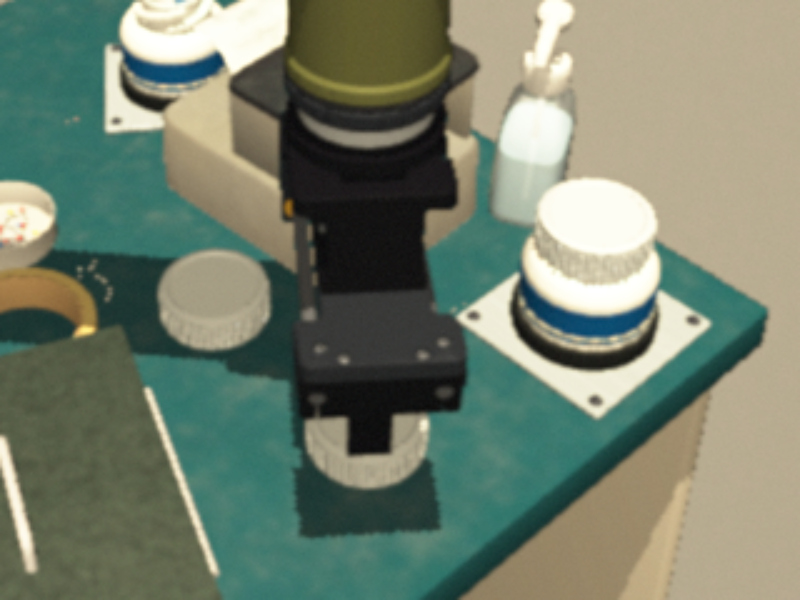

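The fingertips really sit about 37 mm above the reported TCP (tips at z≈52 for a reported 14.6), and xy agrees. I descend accordingly, watching the force.

```bash
echo '[[[0,0,8,0,0,0,87],[0,0,6,0,0,0,87],[0,0,6,0,0,0,87],[0,0,0,0,0,0,87]]]' | python3 steer.py; python3 g.py 460 -181.2 -32
```

```text
time: 5.4
tcp_pos: [459.4, -182.1, -1.5]
tool_rot: [0.2, 0.98, 0.0, -0.0]
ft_force: [-0.4, 0.6, 0.4]
grip_width: 87.0
gripper_force: 0.0
t 5.4 p [ 459.37 -182.08   -1.52] j7 [-0.29  0.2   0.67  2.06 -0.16  0.93  1.63] F [-0.36  0.6   0.44] M [-0.03  0.01  0.02] w 86.97999067029464 yawY 66.98142142159595
delta tool [-0.25  1.05 30.48]
```

```bash
echo '[[[0,1,8,0,0,0,87],[0,0,7,0,0,0,87],[0,0,5,0,0,0,87],[0,0,0,0,0,0,87]]]' | python3 steer.py; python3 g.py 460 -181.2 -32;  echo '[[[0,0,4,0,0,0,87],[0,0,4,0,0,0,87],[0,0,0,0,0,0,87]]]' | python3 steer.py; python3 g.py 460 -181.2 -32; python3 - <<'E'
from h import *
I,D=get_image("scene");W=cloud("scene",D)
dark=I.max(2)<40
S=W[dark&(np.hypot(W[...,0]-436,W[...,1]+228)<18)&(W[...,2]<40)]
print(np.histogram(S[:,2],bins=range(-6,40,3)))
E
```

```text
time: 5.8
tcp_pos: [459.2, -181.2, -22.1]
tool_rot: [0.2, 0.98, -0.0, -0.001]
ft_force: [-0.2, -0.1, -0.3]
grip_width: 86.8
gripper_force: 0.0
t 5.8 p [ 459.23 -181.15  -22.08] j7 [-0.27  0.24  0.66  2.07 -0.19  0.89  1.65] F [-0.18 -0.06 -0.31] M [-0.    0.03 -0.03] w 86.8381787534037 yawY 66.9754594349449
delta tool [-0.74  0.26  9.92]
time: 6.1
tcp_pos: [459.7, -181.2, -29.6]
tool_rot: [0.2, 0.98, 0.0, -0.0]
ft_force: [-0.2, -0.2, -0.2]
grip_width: 87.1
gripper_force: 0.0
t 6.1 p [ 459.71 -181.19  -29.63] j7 [-0.27  0.25  0.65  2.07 -0.2   0.88  1.67] F [-0.18 -0.19 -0.22] M [-0.04  0.04 -0.01] w 87.08228517946145 yawY 66.98033892316882
delta tool [-0.27  0.11  2.37]
(array([ 0,  1,  3,  0,  9, 25, 24, 30, 23, 26, 22, 20, 11, 19,  7]), array([-6, -3,  0,  3,  6,  9, 12, 15, 18, 21, 24, 27, 30, 33, 36, 39]))
```

```bash
echo '[[[0,0,2,0,0,0,87],[0,0,0,0,0,0,55],[0,0,0,0,0,0,55],[0,0,0,0,0,0,55],[0,0,0,0,0,0,55]]]' | python3 steer.py 25; python3 g.py;echo '[[[0,0,0,0,0,0,55],[0,0,0,0,0,0,55]]]' | python3 steer.py; python3 g.py
```

```text
time: 6.65
tcp_pos: [460.2, -181.3, -31.1]
tool_rot: [0.2, 0.98, 0.0, 0.0]
ft_force: [-0.3, -0.5, -0.5]
grip_width: 66.6
gripper_force: 25.0
t 6.65 p [ 460.16 -181.3   -31.06] j7 [-0.27  0.26  0.65  2.07 -0.2   0.87  1.67] F [-0.33 -0.46 -0.53] M [-0.    0.02  0.  ] w 66.59235993893256 yawY 66.98251937234946
time: 6.85
tcp_pos: [460.2, -181.3, -31.1]
tool_rot: [0.2, 0.98, 0.0, 0.0]
ft_force: [-0.4, -0.0, 0.8]
grip_width: 66.5
gripper_force: 25.0
t 6.85 p [ 460.18 -181.32  -31.06] j7 [-0.27  0.26  0.65  2.07 -0.2   0.87  1.67] F [-0.43 -0.01  0.83] M [ 0.04  0.08 -0.01] w 66.5180755102732 yawY 66.98017914881187
```

```bash
echo '[[[0,0,-20,0,0,0,55],[0,0,-40,0,0,0,55],[0,0,-45,0,0,0,55],[0,0,-40,0,0,0,55],[0,0,-25,0,0,0,55]]]' | python3 steer.py; echo '[[[13,43.2,0,0,0,0,55],[13,43.2,0,0,0,0,55],[13,43.2,0,0,0,0,55],[13,43.2,0,0,0,0,55],[13,43.2,0,0,0,0,55]]]' | python3 steer.py; echo '[[[13,43.2,0,0,0,0,55],[13,43.2,0,0,0,0,55],[13,43.2,0,0,0,0,55],[0,0,0,0,0,0,55],[0,0,0,0,0,0,55]]]' | python3 steer.py; python3 g.py 499.6 177.5 55
```

```text
time: 7.35
tcp_pos: [461.2, -181.9, 142.0]
tool_rot: [0.2, 0.98, 0.0, 0.002]
ft_force: [0.9, 0.0, -0.7]
grip_width: 67.0
gripper_force: 25.0
time: 7.85
tcp_pos: [484.4, 44.6, 138.9]
tool_rot: [0.2, 0.98, 0.0, 0.0]
ft_force: [0.3, -1.3, 0.4]
grip_width: 66.7
gripper_force: 25.0
time: 8.35
tcp_pos: [499.0, 178.2, 138.3]
tool_rot: [0.198, 0.98, -0.001, -0.0]
ft_force: [0.7, -1.0, 0.2]
grip_width: 66.1
gripper_force: 25.0
t 8.35 p [498.97 178.18 138.27] j7 [-0.7   0.09  0.33  1.82 -0.03  1.23  0.81] F [ 0.74 -1.03  0.18] M [-0.08 -0.04  0.04] w 66.1465342017346 yawY 67.13971171980181
delta tool [-0.87 -0.26 83.27]
```

Now I wind joint 7 counterclockwise to leave turning room, then descend above the mouth.

```bash
echo '[[[0,0,10,0,0,-0.15,55],[0,0,10,0,0,-0.15,55],[0,0,10,0,0,-0.15,55],[0,0,10,0,0,-0.15,55],[0,0,0,0,0,-0.15,55]]]' | python3 steer.py; echo '[[[0,0,0,0,0,-0.15,55],[0,0,0,0,0,-0.15,55],[0,0,0,0,0,-0.15,55],[0,0,0,0,0,-0.15,55],[0,0,0,0,0,-0.15,55]]]' | python3 steer.py;  echo '[[[0,0,0,0,0,-0.1,55],[0,0,0,0,0,0,55],[0,0,0,0,0,0,55]]]' | python3 steer.py; python3 g.py 499.6 177.5 53
```

```text
time: 8.85
tcp_pos: [498.5, 174.6, 97.3]
tool_rot: [-0.175, 0.985, -0.001, -0.001]
ft_force: [-0.1, -0.3, -1.3]
grip_width: 66.5
gripper_force: 25.0
time: 9.35
tcp_pos: [499.6, 175.0, 98.9]
tool_rot: [-0.523, 0.852, -0.0, -0.0]
ft_force: [0.8, 0.3, -1.1]
grip_width: 66.2
gripper_force: 25.0
time: 9.65
tcp_pos: [499.7, 175.9, 98.9]
tool_rot: [-0.562, 0.827, -0.0, -0.0]
ft_force: [-0.9, -0.3, -0.4]
grip_width: 66.1
gripper_force: 25.0
t 9.65 p [499.65 175.91  98.91] j7 [-0.6   0.13  0.23  1.87 -0.03  1.15  2.4 ] F [-0.92 -0.29 -0.39] M [0.1  0.13 0.02] w 66.12540128770299 yawY 158.38617234444223
delta tool [-1.47  0.64 45.91]
```

```bash
echo '[[[-1.5,0.6,15,0,0,0,55],[0,0,15,0,0,0,55],[0,0,10,0,0,0,55],[0,0,0,0,0,0,55],[0,0,0,0,0,0,55]]]' | python3 steer.py; python3 g.py 499.6 177.5 53;echo '[[[0,0,0,0,0,0,55]]]' | python3 steer.py; python3 g.py 499.6 177.5 53
```

```text
time: 10.15
tcp_pos: [499.7, 178.8, 59.1]
tool_rot: [-0.564, 0.826, -0.0, 0.0]
ft_force: [0.4, -0.5, -0.5]
grip_width: 66.2
gripper_force: 25.0
t 10.15 p [499.66 178.78  59.08] j7 [-0.6   0.17  0.23  1.91 -0.04  1.07  2.41] F [ 0.42 -0.54 -0.48] M [0.07 0.04 0.01] w 66.21708816784322 yawY 158.5964547793111
delta tool [ 1.21 -0.41  6.08]
time: 10.25
tcp_pos: [500.1, 179.2, 59.7]
tool_rot: [-0.564, 0.826, -0.0, 0.001]
ft_force: [-1.1, 0.2, -1.0]
grip_width: 66.2
gripper_force: 25.0
t 10.25 p [500.13 179.18  59.67] j7 [-0.6   0.17  0.23  1.91 -0.04  1.07  2.41] F [-1.11  0.18 -1.  ] M [ 0.09  0.08 -0.03] w 66.20498766433485 yawY 158.6223841162695
delta tool [ 1.77 -0.11  6.67]
```

```bash
echo '[[[1.3,0,3,0,0,0,55],[0,0,3,0,0,0,55],[0,0,0,0,0,0,55]]]' | python3 steer.py; python3 g.py 499.6 177.5 53;echo '[[[0,0,2,0,0,0,55],[0,0,2,0,0,0,55],[0,0,0,0,0,0,55]]]' | python3 steer.py; python3 g.py 499.6 177.5 53
```

```text
time: 10.55
tcp_pos: [498.7, 177.7, 52.5]
tool_rot: [-0.564, 0.826, 0.0, -0.0]
ft_force: [-1.3, -0.0, -0.6]
grip_width: 66.3
gripper_force: 25.0
t 10.55 p [498.69 177.66  52.51] j7 [-0.6   0.18  0.23  1.92 -0.05  1.05  2.42] F [-1.27 -0.03 -0.59] M [0.06 0.07 0.02] w 66.31832111899372 yawY 158.64563648038
delta tool [-0.18 -0.91 -0.49]
time: 10.85
tcp_pos: [499.3, 178.0, 51.0]
tool_rot: [-0.564, 0.826, 0.0, 0.0]
ft_force: [-5.1, -0.4, 13.0]
grip_width: 66.1
gripper_force: 25.0
t 10.85 p [499.32 177.97  50.98] j7 [-0.6   0.18  0.23  1.92 -0.05  1.05  2.42] F [-5.09 -0.38 12.99] M [-0.35  1.23 -0.05] w 66.12672287398924 yawY 158.64439600336988
delta tool [ 0.34 -0.43 -2.02]
```

```bash
echo '[[[0,0,-1,0,0,0.1,55],[0,0,0,0,0,0.15,55],[0,0,0,0,0,0.15,55]]]' | python3 steer.py; python3 g.py 499.6 177.5 53;echo '[[[0,0,0,0,0,0.15,55],[0,0,0,0,0,0.15,55],[0,0,0,0,0,0.15,55]]]' | python3 steer.py; python3 g.py 499.6 177.5 53
```

```text
time: 11.15
tcp_pos: [500.4, 178.3, 51.3]
tool_rot: [-0.386, 0.923, 0.0, 0.002]
ft_force: [-0.0, -0.2, 4.9]
grip_width: 66.4
gripper_force: 25.0
t 11.15 p [500.41 178.31  51.32] j7 [-0.64  0.18  0.27  1.92 -0.05  1.05  2.02] F [-0.03 -0.22  4.91] M [ 0.06 -0.   -0.01] w 66.4341219596766 yawY 135.39168459792876
delta tool [ 1.14  0.01 -1.69]
time: 11.45
tcp_pos: [500.5, 178.3, 51.3]
tool_rot: [-0.17, 0.985, 0.0, 0.002]
ft_force: [-0.7, 0.8, 5.4]
grip_width: 66.0
gripper_force: 25.0
t 11.45 p [500.46 178.34  51.3 ] j7 [-0.67  0.18  0.31  1.92 -0.06  1.05  1.57] F [-0.66  0.81  5.39] M [-0.04  0.08  0.04] w 65.98153463206337 yawY 109.60799026734448
delta tool [ 1.09 -0.51 -1.7 ]
```

```bash
echo '[[[0,0,0.5,0,0,0.15,55],[0,0,0,0,0,0.15,55],[0,0,0,0,0,0.15,55],[0,0,0,0,0,0.15,55]]]' | python3 steer.py; python3 g.py 499.6 177.5 53;echo '[[[0,0,0,0,0,0.15,55],[0,0,0,0,0,0.15,55],[0,0,0,0,0,0.15,55],[0,0,0,0,0,0.15,55]]]' | python3 steer.py; python3 g.py 499.6 177.5 53;echo '[[[0,0,0,0,0,0.15,55],[0,0,0,0,0,0.15,55],[0,0,0,0,0,0.15,55],[0,0,0,0,0,0.15,55]]]' | python3 steer.py; python3 g.py 499.6 177.5 53
```

```text
time: 11.85
tcp_pos: [501.1, 178.4, 51.2]
tool_rot: [0.129, 0.992, 0.001, 0.002]
ft_force: [-0.2, -0.5, 7.1]
grip_width: 66.3
gripper_force: 25.0
t 11.85 p [501.07 178.42  51.22] j7 [-0.73  0.18  0.37  1.92 -0.08  1.05  0.99] F [-0.23 -0.5   7.08] M [-0.2  -0.12  0.07] w 66.29311253329713 yawY 75.23169048177891
delta tool [ 1.18 -1.26 -1.79]
time: 12.25
tcp_pos: [501.1, 178.2, 51.2]
tool_rot: [0.416, 0.909, 0.001, 0.002]
ft_force: [0.3, -1.5, 7.0]
grip_width: 66.0
gripper_force: 25.0
t 12.25 p [501.1  178.16  51.2 ] j7 [-0.78  0.19  0.43  1.92 -0.09  1.05  0.4 ] F [ 0.31 -1.54  7.04] M [-0.33 -0.01  0.06] w 65.98629774427606 yawY 40.84635541451676
delta tool [ 0.48 -1.56 -1.81]
time: 12.65
tcp_pos: [500.9, 178.0, 51.2]
tool_rot: [0.666, 0.746, 0.002, 0.001]
ft_force: [0.1, -0.5, 6.7]
grip_width: 66.2
gripper_force: 25.0
t 12.65 p [500.9  178.05  51.17] j7 [-0.84  0.19  0.49  1.92 -0.1   1.05 -0.19] F [ 0.12 -0.53  6.66] M [-0.34  0.07  0.05] w 66.19792243404001 yawY 6.462706563135155
delta tool [-0.39 -1.35 -1.84]
```

```bash
echo '[[[-0.4,-1.3,0.4,0,0,0.15,55],[0,0,0,0,0,0.15,55],[0,0,0,0,0,0.15,55],[0,0,0,0,0,0.15,55],[0,0,0,0,0,0.15,55]]]' | python3 steer.py; python3 g.py 499.6 177.5 53;echo '[[[0,0,0,0,0,0.15,55],[0,0,0,0,0,0.15,55],[0,0,0,0,0,0.15,55],[0,0,0,0,0,0.15,55],[0,0,0,0,0,0.15,55]]]' | python3 steer.py; python3 g.py 499.6 177.5 53;echo '[[[0,0,0,0,0,0.15,55],[0,0,0,0,0,0.15,55],[0,0,0,0,0,0.15,55],[0,0,0,0,0,0.15,55],[0,0,0,0,0,0,55]]]' | python3 steer.py; python3 g.py 499.6 177.5 53
```

```text
time: 13.15
tcp_pos: [500.0, 178.2, 51.1]
tool_rot: [0.893, 0.45, 0.002, -0.0]
ft_force: [0.7, 1.3, 8.3]
grip_width: 66.4
gripper_force: 25.0
t 13.15 p [499.99 178.19  51.11] j7 [-0.91  0.19  0.57  1.93 -0.12  1.05 -0.92] F [0.66 1.31 8.34] M [-0.1   0.07  0.03] w 66.36226973844802 yawY -36.48259888942602
delta tool [-0.78  0.1  -1.89]
time: 13.65
tcp_pos: [500.2, 178.2, 51.2]
tool_rot: [0.996, 0.092, 0.002, -0.001]
ft_force: [0.4, -0.1, 9.1]
grip_width: 66.3
gripper_force: 25.0
t 13.65 p [500.16 178.2   51.15] j7 [-0.99  0.2   0.66  1.93 -0.14  1.05 -1.65] F [ 0.37 -0.07  9.12] M [-0.11  0.13  0.06] w 66.34483602537514 yawY -79.45604725614709
delta tool [-0.67  0.58 -1.85]
time: 14.15
tcp_pos: [500.2, 178.2, 51.1]
tool_rot: [0.979, -0.205, 0.002, -0.002]
ft_force: [-0.2, 0.1, 8.5]
grip_width: 66.6
gripper_force: 25.0
t 14.15 p [500.16 178.18  51.14] j7 [-1.06  0.21  0.74  1.93 -0.17  1.05 -2.23] F [-0.16  0.13  8.52] M [-0.2   0.22 -0.13] w 66.5526962980818 yawY -113.704990998436
delta tool [-0.23  0.84 -1.86]
```

Lid B was turned 4.75 rad at 5–9 N and stayed about 17 mm above home, so it is the wrong lid. I put it back on its free spot.

```bash
echo '[[[0,0,-20,0,0,0,55],[0,0,-40,0,0,0,55],[0,0,-30,0,0,0,55],[0,0,0,0,0,0,55]]]' | python3 steer.py; python3 g.py 460 -181.3 140; echo '[[[13.4,43.1,0,0,0,0,55],[13.4,43.1,0,0,0,0,55],[13.4,43.1,0,0,0,0,55],[13.4,43.1,0,0,0,0,55],[13.4,43.1,0,0,0,0,55]]]' | python3 steer.py; echo '[[[13.4,43.1,0,0,0,0,55],[13.4,43.1,0,0,0,0,55],[13.4,43.1,0,0,0,0,55],[0,0,0,0,0,0,55],[0,0,0,0,0,0,55]]]' | python3 steer.py; python3 g.py 460 -181.3 -30
```

```text
time: 14.55
tcp_pos: [500.9, 178.6, 143.4]
tool_rot: [0.979, -0.204, 0.003, -0.003]
ft_force: [0.3, 0.3, -0.6]
grip_width: 66.5
gripper_force: 25.0
t 14.55 p [500.94 178.57 143.36] j7 [-1.1   0.1   0.76  1.83 -0.07  1.23 -2.3 ] F [ 0.35  0.32 -0.61] M [-0.04  0.18 -0.01] w 66.49235664111568 yawY -113.49862343547724
delta tool [105.94 346.36   1.34]
time: 15.05
tcp_pos: [472.4, -48.6, 138.3]
tool_rot: [0.979, -0.203, -0.0, -0.0]
ft_force: [0.3, -0.6, -0.6]
grip_width: 66.0
gripper_force: 25.0
time: 15.55
tcp_pos: [457.8, -182.5, 138.4]
tool_rot: [0.979, -0.205, -0.0, -0.0]
ft_force: [0.0, 1.3, -0.6]
grip_width: 66.4
gripper_force: 25.0
t 15.55 p [ 457.84 -182.45  138.4 ] j7 [-0.8  -0.02  1.13  1.93  0.02  1.23 -1.66] F [ 0.05  1.27 -0.55] M [ 0.05  0.17 -0.03] w 66.43468819605285 yawY -113.67859157105224
delta tool [  1.64  -1.93 168.4 ]
```

```bash
echo '[[[0,0,40,0,0,0,55],[0,0,45,0,0,0,55],[0,0,40,0,0,0,55],[0,0,20,0,0,0,55],[0,0,0,0,0,0,55]]]' | python3 steer.py; echo '[[[0,0,10,0,0,0,55],[0,0,6,0,0,0,55],[0,0,0,0,0,0,55],[0,0,0,0,0,0,55]]]' | python3 steer.py; python3 g.py 460 -181.3 -31
```

```text
time: 16.05
tcp_pos: [455.5, -179.2, -9.5]
tool_rot: [0.979, -0.203, -0.004, 0.001]
ft_force: [0.7, -0.6, -0.7]
grip_width: 66.5
gripper_force: 25.0
time: 16.45
tcp_pos: [459.3, -181.6, -21.4]
tool_rot: [0.979, -0.204, 0.001, -0.0]
ft_force: [-0.1, -0.1, -0.9]
grip_width: 66.2
gripper_force: 25.0
t 16.45 p [ 459.32 -181.57  -21.38] j7 [-0.6   0.34  1.04  2.08 -0.37  0.92 -1.33] F [-0.14 -0.06 -0.89] M [0.01 0.18 0.01] w 66.21133919017659 yawY -113.48523234227686
delta tool [ 0.51 -0.51  9.62]
```

```bash
echo '[[[0,0,5,0,0,0,55],[0,0,3,0,0,0,55],[0,0,0,0,0,0,55]]]' | python3 steer.py; python3 g.py; echo '[[[0,0,1.5,0,0,0,55],[0,0,0,0,0,0,55]]]' | python3 steer.py; python3 g.py
```

```text
time: 16.75
tcp_pos: [458.3, -181.5, -30.4]
tool_rot: [0.979, -0.204, -0.0, -0.0]
ft_force: [0.5, -0.1, -1.5]
grip_width: 66.2
gripper_force: 25.0
t 16.75 p [ 458.26 -181.52  -30.36] j7 [-0.58  0.36  1.03  2.08 -0.39  0.91 -1.32] F [ 0.47 -0.08 -1.5 ] M [ 0.    0.21 -0.03] w 66.20432754095039 yawY -113.50671206615287
time: 16.95
tcp_pos: [458.7, -181.8, -31.2]
tool_rot: [0.979, -0.204, -0.0, -0.0]
ft_force: [-1.1, 1.4, 5.4]
grip_width: 66.4
gripper_force: 25.0
t 16.95 p [ 458.66 -181.76  -31.16] j7 [-0.58  0.36  1.02  2.08 -0.39  0.9  -1.31] F [-1.09  1.39  5.44] M [0.13 0.49 0.  ] w 66.41259250781236 yawY -113.50964937008847
```

```bash
echo '[[[0,0,-0.5,0,0,0,87],[0,0,0,0,0,0,87],[0,0,0,0,0,0,87],[0,0,0,0,0,0,87]]]' | python3 steer.py; echo '[[[0,0,-15,0,0,0,87],[0,0,-30,0,0,0,87],[0,0,-45,0,0,0,87],[-20,-27,0,0,0,0,87],[-20,-27,0,0,0,0,87]]]' | python3 steer.py; echo '[[[-20,-27,0,0,0,0,87],[-20,-27,0,0,0,0,87],[0,0,0,0,0,-0.147,87],[0,0,0,0,0,-0.147,87],[0,0,0,0,0,-0.147,87]]]' | python3 steer.py;  echo '[[[0,0,0,0,0,-0.147,87],[0,0,0,0,0,-0.147,87],[0,0,0,0,0,0,87],[0,0,0,0,0,0,87]]]' | python3 steer.py;python3 g.py 427.5 -50.3 -31; python3 - <<'E'
from h import *
for n in("scene","top"):
    I,D=get_image(n);W=cloud(n,D)
    for a,b in((427.5,-50.2),(460.5,-181.2)):
        S=W[(W[...,2]>18)&(W[...,2]<29)&(np.hypot(W[...,0]-a,W[...,1]-b)<40)]
        print(n,len(S),cv2.minEnclosingCircle(S[:,:2].astype(np.float32)),np.median(S,0))
    for e in((465,17),(495,-72)):
        pass
E
```

```text
time: 17.35
tcp_pos: [458.6, -181.7, -31.1]
tool_rot: [0.979, -0.204, 0.0, 0.0]
ft_force: [-0.2, -0.5, 0.0]
grip_width: 85.3
gripper_force: 0.0
time: 17.85
tcp_pos: [444.3, -116.7, 59.9]
tool_rot: [0.979, -0.205, 0.001, -0.0]
ft_force: [-0.1, 1.2, -0.4]
grip_width: 86.8
gripper_force: 0.0
time: 18.35
tcp_pos: [428.2, -50.3, 58.9]
tool_rot: [1.0, 0.019, 0.0, -0.0]
ft_force: [-0.8, -0.5, -0.1]
grip_width: 87.0
gripper_force: 0.0
time: 18.75
tcp_pos: [428.3, -50.6, 59.0]
tool_rot: [0.987, 0.16, 0.0, -0.0]
ft_force: [1.4, -0.1, -0.6]
grip_width: 87.1
gripper_force: 0.0
t 18.75 p [428.29 -50.6   58.95] j7 [-1.13 -0.17  1.13  2.15  0.18  1.07 -1.34] F [ 1.36 -0.07 -0.61] M [-0.04  0.16  0.  ] w 87.05488644456302 yawY -71.58554199325776
delta tool [-0.69 -0.5  89.95]
scene 1104 ((426.93682861328125, -49.82011795043945), 34.028663635253906) [426.2733402  -52.03776944  21.99286972]
scene 1454 ((457.6590270996094, -182.26327514648438), 34.02147674560547) [ 457.00103225 -183.5749726    21.94151472]
top 0 ((0.0, 0.0), 0.0) [nan nan nan]
top 0 ((0.0, 0.0), 0.0) [nan nan nan]
  return _methods._mean(a, axis=axis, dtype=dtype,
  ret = um.true_divide(
```

```bash
echo '[[[-0.5,0,20,0,0,0,87],[0,0,20,0,0,0,87],[0,0,15,0,0,0,87],[0,0,0,0,0,0,87]]]' | python3 steer.py; python3 g.py 427 -50.1 -31.5; echo '[[[0,0,12,0,0,0,87],[0,0,8,0,0,0,87],[0,0,0,0,0,0,87]]]' | python3 steer.py; python3 g.py 427 -50.1 -31.5
```

```text
time: 19.25
tcp_pos: [425.8, -51.8, 2.4]
tool_rot: [0.987, 0.161, -0.002, 0.001]
ft_force: [1.0, -0.5, 0.5]
grip_width: 87.1
gripper_force: 0.0
t 19.25 p [425.84 -51.77   2.4 ] j7 [-1.11  0.04  1.2   2.21 -0.05  0.92 -1.13] F [ 0.97 -0.47  0.55] M [-0.1   0.18  0.02] w 87.1307415104743 yawY -71.52096062673006
delta tool [ 1.79 -1.28 33.89]
time: 19.55
tcp_pos: [427.3, -51.2, -16.2]
tool_rot: [0.987, 0.161, -0.001, 0.0]
ft_force: [0.3, 0.5, 0.1]
grip_width: 86.7
gripper_force: 0.0
t 19.55 p [427.34 -51.2  -16.15] j7 [-1.07  0.13  1.19  2.22 -0.15  0.88 -1.03] F [0.31 0.5  0.05] M [-0.06  0.21  0.03] w 86.70647502160753 yawY -71.46478185611957
delta tool [ 0.06 -1.16 15.34]
```

```bash
echo '[[[0,-1,7,0,0,0,87],[0,0,4,0,0,0,87],[0,0,3,0,0,0,87],[0,0,0,0,0,0,87]]]' | python3 steer.py; python3 g.py 427 -50.1 -31.5; echo '[[[0,0,0,0,0,0,55],[0,0,0,0,0,0,55],[0,0,0,0,0,0,55],[0,0,0,0,0,0,55],[0,0,0,0,0,0,55]]]' | python3 steer.py 25; python3 g.py 427 -50.1 -31.5
```

```text
time: 19.95
tcp_pos: [427.5, -50.0, -29.9]
tool_rot: [0.987, 0.162, -0.0, -0.0]
ft_force: [0.8, 0.8, 0.8]
grip_width: 86.9
gripper_force: 0.0
t 19.95 p [427.51 -49.95 -29.93] j7 [-1.03  0.18  1.16  2.23 -0.22  0.85 -0.98] F [0.82 0.83 0.75] M [-0.1   0.09 -0.02] w 86.9077835213433 yawY -71.40915112759927
delta tool [-0.53 -0.02  1.57]
time: 20.45
tcp_pos: [427.6, -49.9, -29.9]
tool_rot: [0.987, 0.162, 0.0, -0.0]
ft_force: [0.5, 0.4, 0.9]
grip_width: 66.0
gripper_force: 25.0
t 20.45 p [427.64 -49.89 -29.92] j7 [-1.03  0.18  1.16  2.23 -0.22  0.85 -0.98] F [0.47 0.43 0.9 ] M [-0.06  0.16  0.01] w 65.95414664657464 yawY -71.38651456210876
delta tool [-0.67 -0.    1.58]
```

```bash
echo '[[[0,0,-20,0,0,0,55],[0,0,-35,0,0,0,55],[0,0,-45,0,0,0,55],[0,0,-40,0,0,0,55],[0,0,-30,0,0,0,55]]]' | python3 steer.py; echo '[[[0,0,0,0,0,0,55],[23.5,-32.1,0,0,0,0,55],[23.5,-32.1,0,0,0,0,55],[23.5,-32.1,0,0,0,0,55],[23.5,-32.1,0,0,0,0,55]]]' | python3 steer.py; echo '[[[23.5,-32.1,0,0,0,0,55],[23.5,-32.1,0,0,0,0,55],[0,0,0,0,0,0,55],[0,0,0,0,0,0,55]]]' | python3 steer.py; python3 g.py 499.6 177.5 100
```

```text
time: 20.95
tcp_pos: [428.3, -49.2, 142.9]
tool_rot: [0.987, 0.162, 0.002, -0.002]
ft_force: [0.3, -1.1, -0.3]
grip_width: 66.0
gripper_force: 25.0
time: 21.45
tcp_pos: [475.2, 102.6, 138.6]
tool_rot: [0.987, 0.161, -0.001, 0.0]
ft_force: [0.8, -0.8, -0.3]
grip_width: 65.7
gripper_force: 25.0
time: 21.85
tcp_pos: [498.9, 177.3, 138.3]
tool_rot: [0.987, 0.162, -0.001, 0.002]
ft_force: [-0.0, -1.3, -1.2]
grip_width: 66.1
gripper_force: 25.0
t 21.85 p [498.89 177.34 138.27] j7 [-1.18  0.12  0.84  1.84 -0.09  1.23 -1.55] F [-0.   -1.28 -1.2 ] M [-0.1   0.16  0.02] w 66.05851766333828 yawY -71.3075422401206
delta tool [ 0.83 -0.05 38.27]
```

```bash
echo '[[[0,0,8,0,0,-0.15,55],[0,0,8,0,0,-0.15,55],[0,0,8,0,0,-0.15,55],[0,0,8,0,0,-0.15,55],[0,0,8,0,0,-0.15,55]]]' | python3 steer.py;echo '[[[0,0,0,0,0,-0.15,55],[0,0,0,0,0,-0.15,55],[0,0,0,0,0,-0.15,55],[0,0,0,0,0,-0.15,55],[0,0,0,0,0,-0.15,55]]]' | python3 steer.py;echo '[[[0,0,0,0,0,-0.15,55],[0,0,0,0,0,-0.15,55],[0,0,0,0,0,-0.15,55],[0,0,0,0,0,-0.15,55],[0,0,0,0,0,-0.15,55]]]' | python3 steer.py;echo '[[[0,0,0,0,0,-0.15,55],[0,0,0,0,0,-0.15,55],[0,0,0,0,0,-0.15,55],[0,0,0,0,0,-0.15,55],[0,0,0,0,0,-0.15,55]]]' | python3 steer.py;echo '[[[0,0,0,0,0,-0.15,55],[0,0,0,0,0,-0.15,55],[0,0,0,0,0,-0.15,55],[0,0,0,0,0,-0.1,55],[0,0,0,0,0,0,55]]]' | python3 steer.py;python3 g.py 499.6 177.5 59
```

```text
time: 22.35
tcp_pos: [499.2, 175.4, 99.2]
tool_rot: [0.858, 0.513, -0.0, -0.0]
ft_force: [0.8, 0.2, -0.2]
grip_width: 65.9
gripper_force: 25.0
time: 22.85
tcp_pos: [499.2, 175.4, 99.5]
tool_rot: [0.611, 0.792, -0.0, -0.0]
ft_force: [-0.1, 0.4, -1.8]
grip_width: 66.1
gripper_force: 25.0
time: 23.35
tcp_pos: [499.2, 175.3, 99.5]
tool_rot: [0.278, 0.961, -0.0, -0.0]
ft_force: [0.2, -0.7, -1.0]
grip_width: 65.8
gripper_force: 25.0
time: 23.85
tcp_pos: [499.2, 175.3, 99.5]
tool_rot: [-0.093, 0.996, -0.0, -0.0]
ft_force: [-0.8, -0.2, -1.7]
grip_width: 66.0
gripper_force: 25.0
time: 24.35
tcp_pos: [499.3, 175.5, 99.6]
tool_rot: [-0.357, 0.934, -0.0, -0.0]
ft_force: [-0.2, -0.3, -0.4]
grip_width: 66.1
gripper_force: 25.0
t 24.35 p [499.29 175.52  99.59] j7 [-0.88  0.13  0.53  1.88 -0.07  1.15  1.98] F [-0.24 -0.28 -0.39] M [0.06 0.04 0.  ] w 66.08053975184826 yawY 131.87187066371632
delta tool [-1.59  1.27 40.58]
```

```bash
echo '[[[-0.5,0.5,15,0,0,0,55],[0,0,15,0,0,0,55],[0,0,8,0,0,0,55],[0,0,0,0,0,0,55],[0,0,0,0,0,0,55]]]' | python3 steer.py; python3 g.py 499.6 177.5 55
```

```text
time: 24.85
tcp_pos: [499.7, 178.0, 61.8]
tool_rot: [-0.358, 0.934, -0.0, -0.0]
ft_force: [0.7, -0.4, -1.0]
grip_width: 65.8
gripper_force: 25.0
t 24.85 p [499.66 177.98  61.76] j7 [-0.87  0.18  0.52  1.91 -0.1   1.07  2.  ] F [ 0.72 -0.35 -1.04] M [ 0.15  0.06 -0.02] w 65.81709128126778 yawY 131.95486750786563
delta tool [ 0.37 -0.32  6.76]
```

```bash
echo '[[[0.2,-0.2,3,0,0,0,55],[0,0,3,0,0,0,55],[0,0,0,0,0,0,55]]]' | python3 steer.py; python3 g.py;echo '[[[0,0,2,0,0,0,55],[0,0,1.5,0,0,0,55],[0,0,0,0,0,0,55]]]' | python3 steer.py; python3 g.py 499.6 177.5 35.1
```

```text
time: 25.15
tcp_pos: [499.5, 177.9, 55.8]
tool_rot: [-0.358, 0.934, 0.0, -0.0]
ft_force: [0.3, 0.1, -0.9]
grip_width: 66.1
gripper_force: 25.0
t 25.15 p [499.53 177.94  55.78] j7 [-0.87  0.19  0.52  1.92 -0.11  1.06  2.  ] F [ 0.26  0.07 -0.87] M [ 0.1  -0.01  0.02] w 66.109572137074 yawY 132.00307391637122
time: 25.45
tcp_pos: [499.5, 178.0, 52.3]
tool_rot: [-0.358, 0.934, -0.0, -0.0]
ft_force: [-0.2, 0.5, -0.4]
grip_width: 66.0
gripper_force: 25.0
t 25.45 p [499.54 177.96  52.27] j7 [-0.87  0.19  0.52  1.92 -0.11  1.05  2.01] F [-0.21  0.51 -0.4 ] M [0.03 0.06 0.03] w 65.99739238087233 yawY 132.01132735824774
delta tool [ 0.26 -0.38 17.17]
```

```bash
echo '[[[0,0,2,0,0,0,55],[0,0,0,0,0,0,55]]]' | python3 steer.py; python3 g.py;echo '[[[0,0,2,0,0,0,55],[0,0,0,0,0,0,55]]]' | python3 steer.py; python3 g.py 499.6 177.5 35.1
```

```text
time: 25.65
tcp_pos: [499.5, 177.9, 50.2]
tool_rot: [-0.358, 0.934, -0.0, -0.0]
ft_force: [0.2, 0.2, -0.8]
grip_width: 66.2
gripper_force: 25.0
t 25.65 p [499.51 177.94  50.23] j7 [-0.87  0.19  0.52  1.93 -0.11  1.05  2.01] F [ 0.17  0.19 -0.83] M [ 0.07  0.04 -0.  ] w 66.16610472151328 yawY 132.00995125700135
time: 25.85
tcp_pos: [499.5, 177.9, 48.2]
tool_rot: [-0.358, 0.934, -0.0, -0.0]
ft_force: [-0.7, -0.8, -1.5]
grip_width: 66.0
gripper_force: 25.0
t 25.85 p [499.48 177.94  48.21] j7 [-0.86  0.2   0.52  1.93 -0.11  1.05  2.01] F [-0.72 -0.83 -1.51] M [ 0.12  0.08 -0.03] w 65.96104446563979 yawY 132.0120294646531
delta tool [ 0.2  -0.41 13.11]
```

```bash
echo '[[[0,0,2,0,0,0,55],[0,0,0,0,0,0,55]]]' | python3 steer.py; python3 g.py;echo '[[[0,0,1.5,0,0,0,55],[0,0,0,0,0,0,55]]]' | python3 steer.py; python3 g.py 499.6 177.5 35.1
```

```text
time: 26.05
tcp_pos: [499.8, 178.0, 46.4]
tool_rot: [-0.358, 0.934, -0.0, 0.0]
ft_force: [-0.0, 0.2, -0.8]
grip_width: 65.9
gripper_force: 25.0
t 26.05 p [499.77 178.04  46.39] j7 [-0.86  0.2   0.52  1.93 -0.11  1.04  2.01] F [-0.04  0.23 -0.81] M [0.07 0.05 0.04] w 65.889571624365 yawY 132.00830608660672
time: 26.25
tcp_pos: [499.9, 178.1, 46.1]
tool_rot: [-0.358, 0.934, 0.0, 0.0]
ft_force: [-4.2, -1.4, 8.4]
grip_width: 66.0
gripper_force: 25.0
t 26.25 p [499.87 178.11  46.15] j7 [-0.86  0.2   0.52  1.93 -0.11  1.04  2.01] F [-4.16 -1.4   8.39] M [-0.16  0.66  0.04] w 66.04735471757283 yawY 132.00191331792672
delta tool [ 0.61 -0.27 11.05]
```

Lid A goes in lower than B did, resting 11 mm above home. Now I turn it clockwise under a light press.

```bash
echo '[[[0,0,0.4,0,0,0.12,55],[0,0,0.6,0,0,0.12,55],[0,0,0.7,0,0,0.12,55]]]' | python3 steer.py; python3 g.py 499.6 177.5 35.1
```

```text
time: 26.55
tcp_pos: [500.8, 178.4, 44.2]
tool_rot: [-0.183, 0.983, 0.0, 0.001]
ft_force: [1.1, 0.0, 2.8]
grip_width: 65.8
gripper_force: 25.0
t 26.55 p [500.79 178.38  44.17] j7 [-0.9   0.21  0.56  1.93 -0.13  1.04  1.66] F [1.14 0.03 2.82] M [ 0.   -0.17 -0.  ] w 65.75106563207403 yawY 111.10191941840634
delta tool [ 1.45 -0.39  9.07]
```

```bash
echo '[[[0.5,0,1.1,0,0,0.13,55],[0,0,0.8,0,0,0.13,55],[0,0,0.8,0,0,0.13,55],[0,0,0.8,0,0,0.13,55]]]' | python3 steer.py; python3 g.py 499.6 177.5 35.1
```

```text
time: 26.95
tcp_pos: [501.0, 178.4, 41.2]
tool_rot: [0.076, 0.997, 0.001, 0.002]
ft_force: [0.8, -0.8, 5.5]
grip_width: 66.0
gripper_force: 25.0
t 26.95 p [501.03 178.36  41.21] j7 [-0.96  0.22  0.63  1.94 -0.15  1.03  1.15] F [ 0.76 -0.83  5.47] M [-0.11 -0.16  0.04] w 65.9817814812575 yawY 81.29420787826099
delta tool [ 1.3  -1.08  6.1 ]
```

```bash
echo '[[[0,-0.4,0.8,0,0,0.13,55],[0,0,0.75,0,0,0.13,55],[0,0,0.75,0,0,0.13,55],[0,0,0.75,0,0,0.13,55]]]' | python3 steer.py; python3 g.py 499.6 177.5 35.1; echo '[[[0,-0.4,0.75,0,0,0.13,55],[0,0,0.75,0,0,0.13,55],[0,0,0.75,0,0,0.13,55]]]' | python3 steer.py; python3 g.py 499.6 177.5 35.1
```

```text
time: 27.35
tcp_pos: [501.1, 177.8, 38.2]
tool_rot: [0.33, 0.944, 0.001, 0.001]
ft_force: [0.5, -0.2, 6.2]
grip_width: 66.0
gripper_force: 25.0
t 27.35 p [501.08 177.81  38.24] j7 [-1.02  0.23  0.7   1.94 -0.17  1.03  0.66] F [ 0.46 -0.24  6.23] M [-0.2  -0.09  0.  ] w 66.01938633442158 yawY 51.493110911638375
delta tool [ 0.97 -1.17  3.13]
time: 27.65
tcp_pos: [500.8, 177.4, 36.0]
tool_rot: [0.506, 0.862, 0.001, 0.001]
ft_force: [0.8, -1.5, 6.8]
grip_width: 65.6
gripper_force: 25.0
t 27.65 p [500.82 177.36  36.  ] j7 [-1.06  0.24  0.75  1.95 -0.19  1.02  0.29] F [ 0.83 -1.52  6.84] M [-0.28  0.02  0.02] w 65.60668267493683 yawY 29.14398103735408
delta tool [ 0.71 -1.    0.9 ]
```

```bash
echo '[[[0,0,0.6,0,0,0.1,55],[0,0,0.6,0,0,0.1,55],[0,0,0,0,0,0,55]]]' | python3 steer.py; python3 g.py 499.6 177.5 35.1; echo '[[[0,0,0.6,0,0,0.1,55],[0,0,0.3,0,0,0.1,55],[0,0,0,0,0,0,55]]]' | python3 steer.py; python3 g.py 499.6 177.5 35.1
```

```text
time: 27.95
tcp_pos: [500.9, 177.4, 35.1]
tool_rot: [0.589, 0.808, 0.001, 0.001]
ft_force: [-0.3, -0.2, 8.1]
grip_width: 66.2
gripper_force: 25.0
t 27.95 p [500.87 177.39  35.08] j7 [-1.09  0.25  0.79  1.95 -0.2   1.02  0.1 ] F [-0.27 -0.19  8.07] M [-0.3   0.19 -0.04] w 66.17944007616599 yawY 17.850272993516906
delta tool [ 0.5  -1.18 -0.03]
time: 28.25
tcp_pos: [501.6, 177.7, 35.0]
tool_rot: [0.667, 0.745, 0.002, 0.001]
ft_force: [0.7, -1.3, 13.3]
grip_width: 66.0
gripper_force: 25.0
t 28.25 p [501.61 177.67  35.05] j7 [-1.12  0.26  0.82  1.95 -0.22  1.02 -0.09] F [ 0.69 -1.27 13.29] M [-0.35  0.42 -0.02] w 66.0452262139935 yawY 6.386576416723274
delta tool [ 0.06 -2.02 -0.06]
```

```bash
echo '[[[0,-1,-0.8,0,0,0.1,55],[0,0,0,0,0,0.1,55],[0,0,0,0,0,0.1,55],[0,0,0,0,0,0,55]]]' | python3 steer.py 40; python3 g.py 499.6 177.5 35.1
```

```text
time: 28.65
tcp_pos: [500.3, 179.2, 34.9]
tool_rot: [0.769, 0.639, 0.003, 0.001]
ft_force: [2.3, 3.5, 4.7]
grip_width: 66.0
gripper_force: 40.0
t 28.65 p [500.32 179.16  34.86] j7 [-1.16  0.26  0.87  1.95 -0.24  1.03 -0.37] F [2.29 3.47 4.71] M [ 0.5  -0.26  0.36] w 65.96926499712833 yawY -10.551361404868937
delta tool [-1.77 -0.41 -0.24]
```

```bash
echo '[[[0,0,0,0,0,0,87],[0,0,0,0,0,0,87],[0,0,0,0,0,0,87],[0,0,0,0,0,0,87],[0,0,0,0,0,0,87]]]' | python3 steer.py ; python3 g.py; echo '[[[0,0,-15,0,0,0,87],[0,0,-30,0,0,0,87],[0,0,-45,0,0,0,87],[0,0,-45,0,0,0,87],[0,0,-20,0,0,0,87]]]' | python3 steer.py; python3 g.py
```

```text
time: 29.15
tcp_pos: [497.5, 176.6, 32.9]
tool_rot: [0.77, 0.638, -0.0, -0.0]
ft_force: [0.1, 0.2, -0.2]
grip_width: 86.0
gripper_force: 0.0
t 29.15 p [497.55 176.64  32.87] j7 [-1.16  0.26  0.87  1.95 -0.24  1.03 -0.37] F [ 0.11  0.16 -0.25] M [-0.06  0.09 -0.01] w 86.02528021250232 yawY -10.674362884752808
time: 29.65
tcp_pos: [500.2, 177.2, 193.4]
tool_rot: [0.77, 0.638, 0.003, 0.0]
ft_force: [-0.4, 0.3, 0.4]
grip_width: 86.5
gripper_force: 0.0
t 29.65 p [500.18 177.18 193.37] j7 [-1.26  0.06  0.91  1.77 -0.05  1.33 -0.52] F [-0.44  0.28  0.39] M [-0.08  0.03 -0.06] w 86.47972937058074 yawY -10.715696657960848
```

```bash
python3 - <<'E'
from h import *
I,D=get_image("scene");W=cloud("scene",D)
cv2.imwrite("pics/s3.png",cv2.resize(I[140:400,200:520],(738,600)))
S=W[(np.hypot(W[...,0]-499.6,W[...,1]-177.5)<40)&(W[...,2]>60)&(W[...,2]<120)&(I.min(2)>90)]
print(np.histogram(S[:,2],bins=range(60,122,3)))
T=S[S[:,2]>84];A=np.c_[T[:,:2]-[499.6,177.5],np.ones(len(T))];print(np.linalg.lstsq(A,T[:,2],rcond=None)[0],T.min(0),T.max(0))
S=W[(np.hypot(W[...,0]-618,W[...,1]+162)<30)&(W[...,2]>84)&(W[...,2]<95)];A=np.c_[S[:,:2]-[618,-162],np.ones(len(S))];print("twin",np.linalg.lstsq(A,S[:,2],rcond=None)[0])
E
```

```text
(array([ 75,  16,  37,  42,  58,  48,  55,  65, 324, 277,   2,   0,   0,
         0,   0,   0,   0,   0,   0,   0]), array([ 60,  63,  66,  69,  72,  75,  78,  81,  84,  87,  90,  93,  96,
        99, 102, 105, 108, 111, 114, 117, 120]))
[ 4.17124526e-03 -1.14071607e-03  8.68837753e+01] [466.95392648 144.04294274  84.02868514] [532.07686548 210.43786822  91.56355987]
twin [ 2.39259548e-03 -2.94273850e-03  8.70806224e+01]
```

View pics/s3.png

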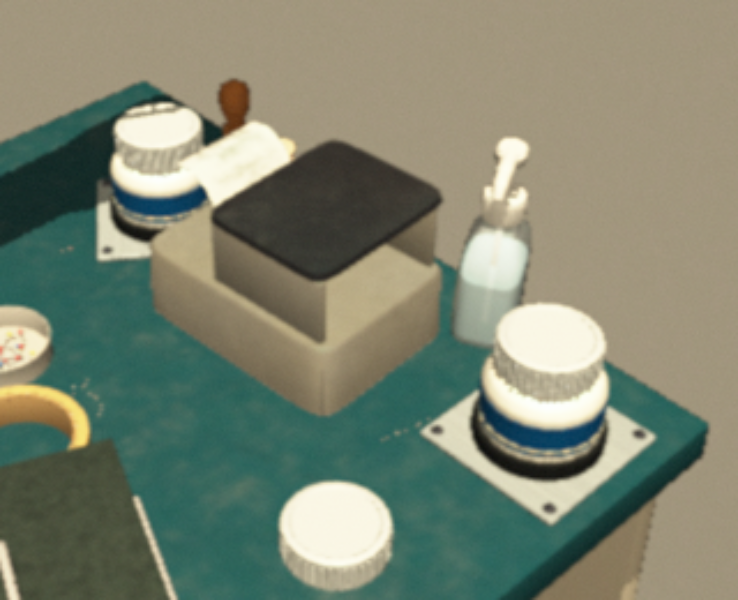

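The picture shows the lid seated on the tub at crop (157,130), level and looking like the twin at (550,350). Its top is at 86.9 mm against the twin's 87.1 mm, and tilt is under 0.3°. Lid B lies right way up on the counter at crop (336,530), and the gel bottle is in its place.

```bash
echo '[[[0,0,0,0,0,0,87],[0,0,0,0,0,0,87],[0,0,0,0,0,0,87]]]' | python3 steer.py; python3 -c "
from bench import env, workorder, get_image, camera_model
print(workorder.finish_job())"
```

```text
time: 30.0
tcp_pos: [496.9, 176.5, 186.9]
tool_rot: [0.77, 0.638, -0.001, -0.0]
ft_force: [-0.4, 0.7, 0.1]
grip_width: 86.8
gripper_force: 0.0
the job is handed in; nothing more can be done
None
```

Job handed in at 30.0 s: lid A, the one that fits, is screwed fully home and level on the tub; lid B, which did not fit, lies right way up on the bare counter, and the gel bottle was not touched.

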